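Lock the hold-down bar of a trimming jig with a hairpin clip

TASK

Swing the hinged hold-down bar down until it lies on the panel with its fork around the steel pin. Then pick up the hairpin clip, thread its straight leg through the pin's cross hole above the bar and slide it gently until it snaps fully home with its curved side hugging the pin, never forcing it hard against the pin or the jig. Let go, and leave the other things on the bench where they are.

Things in the scene. Friction and masses are not known exactly. Their poses are not given: they have to be found in the camera images.
- jig: Wooden jig screwed to the bench, holding a white panel; its yaw varies. Origin on the bench top under the axis of an upright steel pin; z up; +x points from the pin to the bar's hinge and is the way the clip slides in, coming from the free -x side (base board 18 mm high, ends 35 mm before the pin). Panel: x = +30 to +140 mm, 200 mm wide, its top 36 mm above the bench.
- pin_foot (a point): Foot of the upright steel pin, on its axis, 18 mm above the bench (fixed to the jig). Pin diameter 26 mm; its cross hole, 8.5 mm square, runs straight through along the jig's x. The pin is screwed up or down unmeasured: the hole's middle is 52 to 80 mm above the bench, always 14 mm below the pin's flat top, so feel for it (touch the top), search or see. 60 N up or down does not move the pin.
- bar (a joint): Angle (rad) of the dark steel hold-down bar: 0 = flat on the panel, grows as the end near the pin rises. Hinge along the jig's y at x = +175 mm, 41 mm above the bench; stiff, it stays at any angle; 1 to 4 N down on its middle moves it. Bar 50 mm wide, 10 thick, 198 long from the hinge; the end is a fork (slot 32 wide, 43 deep) that straddles the pin; top 46 mm above the bench when down.
- bar_press (a point): Point on the upper face of the bar, on its middle line, 115 mm from the hinge: a good place to press.
- clip: Sprung steel hairpin clip, 6 mm wire, 128 mm long, 75 g, lying flat on the bench; used level, this way up. Origin on the straight leg's axis (3 mm above the bench when lying), where the pin's axis is when the clip is home; +x to the leg's tip, +y to the curved sprung side that hugs the pin. Sliding it home takes 3 to 10 N until about 10 mm short, then it snaps home; past home is a hard stop.
- clip_loop (a point): Middle of the clip's handle loop, 70 mm behind the origin along -x, 7 mm to +y, 3 mm above the leg's axis (6 mm above the bench when lying). The loop is a double turn of wire: parallel sides 28 mm long along x, 20 mm wide over the outside along y, 12 mm high. Grip it across y.
- clip_tip (a point): Tip of the clip's straight leg, on its axis, 34 mm ahead of the clip's origin along +x; the last 4 mm are thinner (5 mm). It meets the pin when the origin is 47 mm short of the pin's axis; the curved side starts to ride up the pin 25 to 30 mm short.
- bow (a joint): Spread (rad) of the clip's sprung curved side: 0 = relaxed, about 0.08 when it rides over the pin's widest part, 0.11 at its stop; stays below 0.02 when home.
- block: Cork sanding block, 120 x 60 x 29 mm, origin at the middle of its underside. Bystander.
- glue: White glue bottle with an orange cap, 60 mm in diameter, 170 mm tall, origin at the middle of its underside. Bystander.
- driver: Screwdriver lying on the bench. Bystander.
There are look-alikes about, which are no part of the job. Of the things that look like the clip, the smallest one is meant.

How it is judged:
On the way, in this order (a step that is already met when the one before it is completed fails the run):
1. the hold-down bar lies down on the panel (value of joint bar below 0.03 rad), for 0.2 s.
2. the clip's leg has entered the pin's cross hole, with the bar still down (value of joint bar below 0.03 rad and x of clip_tip in the frame of jig between 0 and 0.025 m and y of clip_tip in the frame of jig between -0.006 and 0.006 m and height (world z) of clip_tip between 0.046 and 0.085 m), for 0.05 s.
At the end, for the whole second after the job is handed in: Bar down (under 0.03 rad); clip's leg through the cross hole, clip origin within 5 mm of the pin's axis and 46 to 85 mm above the bench, in line with the jig and level within 0.25 rad, curved side closed on the pin (spread under 0.03 rad), at rest, released (value of joint each of bar, bow below 0.03 rad and horizontal distance between clip and jig below 0.005 m and height (world z) of clip between 0.046 and 0.085 m and angle between the x axis of clip and the x axis of jig, either way round below 0.25 rad and angle between clip's own z axis and vertical below 0.25 rad and x of clip_tip in the frame of jig above 0.025 m and linear speed of clip below 0.02 m/s); the robot touches nothing.
It fails at once if the clip is forced against the pin or the jig with more than 20 N (contact force between clip and jig above 20 N).
It fails at once if the sanding block is moved by more than 30 mm (distance of block from where it was at the start of the episode above 0.03 m).
It fails at once if the glue bottle is moved by more than 30 mm (distance of glue from where it was at the start of the episode above 0.03 m).
It fails at once if the screwdriver is moved by more than 30 mm (distance of driver from where it was at the start of the episode above 0.03 m).
It also fails if it takes over 64 s, if anything falls off the work surface, if the arm or the gripper's body presses on something with over 40 N, if the wrist force passes 120 N, or if a joint passes its speed limit or range.

ROBOT

A 6-joint arm with a two-finger parallel gripper is mounted at the origin on the work surface. World frame = base frame: x ahead of the robot, y to its left, z up, the work surface at z = 0. Lengths are in m, angles in rad, forces in N, time in s.
With the tool pointing down it reaches from about 0.25 to 0.725 m from the base axis. Payload 4 kg.
Tool frame: the origin (TCP) lies on the centre line of the jaws, within the pads' length; the fingertips stand 17 mm ahead of it and the grasp point (between the pads) lies 2 mm behind it; z points along the fingers, y is the line along which they close (so a half turn about z gives the same grasp; the last joint's range is limited). The gripper opens to 85 mm and grips with 20 to 120 N. Pads are 22 mm wide; open, the fingers measure 114 mm over their backs; the gripper's body (76 mm by 85 mm) begins 54 mm behind the grasp point. The pads swing forward as they close: fully open they stand 13 mm farther back than shut.
Start: joints at [-1.236, 0.241, 0.005, 1.335, 0, 1.571], TCP at [0.164, -0.472, 0.248] pointing down, gripper open.
Joint ranges: [-2.72, 2.72], [-1.05, 1.87], [-1.09, 1.28], [-1.99, 2.15], [-1.42, 1.44], [-3.14, 3.14]. Speed limits (rad/s): [2.79, 2.79, 3.14, 3.14, 3.14, 3.14].

INTERFACE

Orientations are given as a unit quaternion [x, y, z, w].
In Python, from workcell import get_obs, imaging, order gives the robot as it stands.
- The arm moves only by the tool apply_moves, never from a script. Its argument "targets" is a list that holds one entry, the list of rows, each a list of 5 numbers: the shift along the world's x, y, z in units of 40 mm (1.0 is 40 mm), then the turn about the world's z in degrees, then the gripper command: -1 is shut, 1 is fully open, values between are in proportion. In form: [[[dx, dy, dz, turn, fingers], ...]]. A call has 1 to 8 rows; each row shifts and turns the commanded pose from where the row before left it; what a row does not reach is not made up. A row lasts 1/12 s, in which the tool goes at most 41.7 mm and 7.16 degrees, less where a joint would pass 70% of its speed; a pose out of reach is approached as far as the arm can. A call is refused whole if a number of a shift passes 1 or a number of a turn 7.16, either way. A call with a gripper value outside its range is refused whole. The fingers move at their own pace and stop on an object; the grip force is fixed at half the most. Time passes only in rows, so rows that do not move let the fingers close. It gives the time, the measured TCP pose, the force, the opening and the grip force at its end, in the units of the state.
- get_obs(): the state, without advancing time (a new reading comes with each control period).
- imaging.camera(name): name is "side" or "top" or "wrist"; returns (picture, depth): 420x560x3 uint8, blue, green, red; 420x560 float32, m along the optical axis (not along the pixel's ray), 0 where there is no reading.
- imaging.get_calibration(name): a dict with "camera_matrix" (3x3 intrinsics, pixels), "eye" and "rotation" of the camera in the world; the wrist camera has in their place "hand_eye" (4x4, takes a point from camera to tool coordinates, whose origin is the TCP and whose axes are the flange's). Camera axes: x right, y down, z forward; pixel columns grow to the right and rows downward; lengths in m; the calibration is good to about 2 mm. A picture is of the moment at which its call begins: read the wrist's pose just before it. get_calibration takes no time and is no camera call.
- order.job_done(): hands the job in; it is judged then, once.
The state is a dict: "clock": time; "joint_pos": joint angles; "joint_vel": joint speeds; "tau": joint torques, N m; "eef_pos": TCP position; "tool_rot": TCP orientation; "ft_force": force on the tool from outside, world axes, zero at the start; "ft_torque": the same for the moment, N m; "grip_width": finger opening in m; "grasp_force": force on a finger pad.
Only numpy, scipy, OpenCV 4.12 (cv2) and the standard library are available. Lean on these libraries where they do the work, as an engineer would, in place of code of your own. Each camera call takes 0.05 s, during which the arm holds its last target. There are 200 camera calls.

## Working session

There is one attempt and no reset: what is moved stays moved. The work goes in short steps, Python scripts to look and compute and a tool call to move; the robot and the scene stay as the last step left them, time stands still between calls to the robot, and variables do not carry over. Pictures are saved under pics/ and viewed, at most 10 in all, crops included, and the job is handed in when it is done.

Besides the shell and the picture viewer there is one more tool, called after ">>>" in YAML: its name, and indented under it one key for each argument. apply_moves: Moves the arm, as the interface text tells. Its arguments: {"type":"object","properties":{"targets":{"type":"array","items":{"type":"array","items":{"type":"array","items":{"type":"number"}}}}},"required":["targets"]}

```bash
mkdir -p pics; cat > h.py <<'E'
import numpy as np, cv2
from scipy.spatial.transform import Rotation as R
from workcell import get_obs, imaging, order
def snap(n,f):
    o=get_obs(); im,d=imaging.camera(n); c=imaging.get_calibration(n)
    K=np.array(c["camera_matrix"])
    if n=="wrist":
        T=np.eye(4);T[:3,:3]=R.from_quat(o["tool_rot"]).as_matrix();T[:3,3]=o["eef_pos"]
        T=T@np.array(c["hand_eye"])
    else:
        T=np.eye(4);T[:3,:3]=np.array(c["rotation"]);T[:3,3]=np.array(c["eye"])
    np.savez(f"pics/{f}.npz",im=im,d=d,K=K,T=T); cv2.imwrite(f"pics/{f}.png",im)
    return im,d,K,T
def load(f):
    z=np.load(f"pics/{f}.npz"); return z["im"],z["d"],z["K"],z["T"]
def p3(f,u,v):
    im,d,K,T=load(f); z=d[int(v),int(u)]
    return (T@np.array([(u-K[0,2])/K[0,0]*z,(v-K[1,2])/K[1,1]*z,z,1]))[:3]
def atz(f,u,v,h):
    im,d,K,T=load(f); r=T[:3,:3]@np.array([(u-K[0,2])/K[0,0],(v-K[1,2])/K[1,1],1])
    return T[:3,3]+r*(h-T[2,3])/r[2]
def proj(f,P):
    im,d,K,T=load(f); q=np.linalg.inv(T)@np.append(P,1); q=K@q[:3]; return q[:2]/q[2]
E
python3 - <<'E'
from h import *
for n in("top","side"):
    _,_,K,T=snap(n,n+"0"); print(n,T.round(3).tolist(),K[0,0])
o=get_obs();print(o)
t,s=cv2.imread("pics/top0.png"),cv2.imread("pics/side0.png")
cv2.imwrite("pics/top0b.png",cv2.resize(t,(800,600)))
E
```

```text
Traceback (most recent call last):
  File "h.py", line 11, in snap
    T=np.eye(4);T[:3,:3]=np.array(c["rotation"]);T[:3,3]=np.array(c["eye"])
                ~^^^^^^^
ValueError: could not broadcast input array from shape (4,) into shape (3,3)
```

```bash
sed -i 's/np.array(c\["rotation"\])/R.from_quat(c["rotation"]).as_matrix()/' h.py
python3 - <<'E'
from h import *
for n in("top","side"):
    _,_,K,T=snap(n,n+"0"); print(n,T.round(3).tolist(),K[0,0])
o=get_obs();print(o)
t,s=cv2.imread("pics/top0.png"),cv2.imread("pics/side0.png")
cv2.imwrite("pics/top0b.png",cv2.resize(t,(800,600)))
E
```

```text
top [[0.019, -0.999, 0.043, 0.504], [-1.0, -0.02, -0.015, 0.003], [0.016, -0.042, -0.999, 1.093], [0.0, 0.0, 0.0, 1.0]] 403.9136657539341
side [[-0.931, -0.203, 0.305, 0.237], [-0.366, 0.528, -0.766, 0.816], [-0.006, -0.824, -0.566, 0.672], [0.0, 0.0, 0.0, 1.0]] 444.11994182383967
{'clock': 0.15, 'joint_pos': array([-1.23601750e+00,  2.41234940e-01,  4.07311325e-03,  1.33524810e+00,
       -3.32585904e-05,  1.57078456e+00]), 'joint_vel': array([ 2.21048973e-04, -4.70206879e-04,  3.24410770e-03, -8.06826395e-05,
       -1.42303024e-03,  1.52732908e-03]), 'tau': array([ 7.76019679e-04, -3.72635257e+01,  2.52638644e+01,  1.23611017e-02,
        1.10635201e-04, -4.43199909e-06]), 'eef_pos': array([ 0.16412265, -0.47181776,  0.24763501]), 'tool_rot': array([ 9.86021769e-01,  1.66614585e-01, -1.50811882e-04, -7.92751859e-04]), 'ft_force': array([0.3585186 , 0.50158168, 0.05403794]), 'ft_torque': array([ 0.0542905 , -0.03097149, -0.02615129]), 'grasp_force': 0.0, 'grip_width': 0.08564503373752358}
```

View pics/top0b.png

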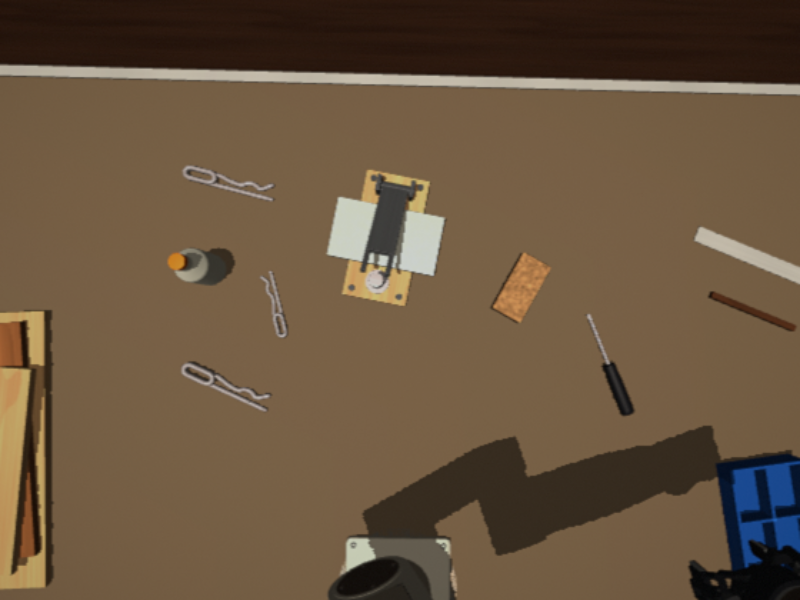

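View pics/side0.png

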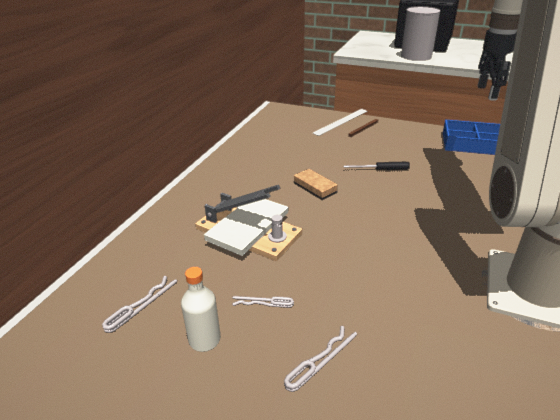

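The jig is at about (385,240) in the 800-wide top view, with the bar raised and the hinge at the far end. The smallest clip runs from (270,272) to its loop at (281,331). I'll enlarge both.

```bash
python3 - <<'E'
from h import *
im=load("top0")[0]
a=cv2.resize(im[180:245,170:215],None,fx=8.5,fy=8.5,interpolation=cv2.INTER_CUBIC)
b=cv2.resize(im[115:220,225:315],None,fx=4.4,fy=5.2,interpolation=cv2.INTER_CUBIC)
b=cv2.resize(im[115:220,225:315],None,fx=4.4,fy=4.4,interpolation=cv2.INTER_CUBIC)
c=np.zeros((560,790,3),np.uint8);c[:a.shape[0],:a.shape[1]]=a;c[:b.shape[0],390:390+b.shape[1]]=b
cv2.imwrite("pics/c1.png",c)
E
```

```text
(no output)
```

View pics/c1.png

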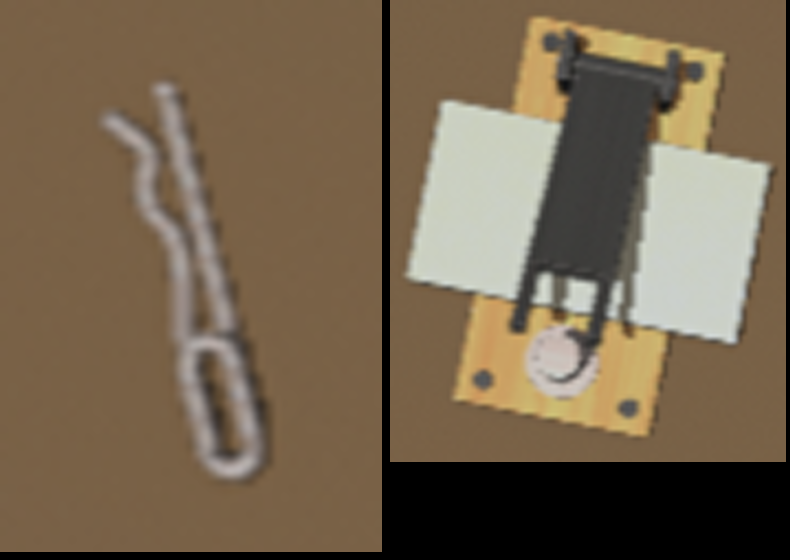

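The clip's tip is at (163,88) in the left crop, its leg runs to about (228,330), and the loop is centred on (224,408) with the curved side on the image left. In the right crop, the board corners are (455,400), (652,436), (532,17) and (722,52), and the pin top is near (557,353).

```bash
python3 - <<'E'
from h import *
L=lambda x,y:(170+x/8.5-.5,180+y/8.5-.5)
J=lambda x,y:(225+(x-390)/4.4-.5,115+y/4.4-.5)
f="top0"
tip=atz(f,*L(163,88),.003);leg=atz(f,*L(228,330),.003);lp=atz(f,*L(224,408),.006)
print("clip",tip,leg,lp,np.degrees(np.arctan2(*(tip-leg)[1::-1])))
# depth consistency
print(p3(f,*L(320,300)))
C=[atz(f,*J(*p),.018) for p in((455,400),(652,436),(532,17),(722,52))]
print(np.round(C,4))
for a,b in((0,2),(1,3),(1,0),(3,2)):print(np.degrees(np.arctan2(*(C[b]-C[a])[1::-1])))
print(np.linalg.norm(C[2]-C[0]),np.linalg.norm(C[1]-C[0]))
P=[atz(f,*J(*p),.036) for p in((408,277),(737,343),(442,100),(770,165))]
print(np.round(P,4))
for a,b in((0,2),(1,3),(1,0),(3,2)):print(np.degrees(np.arctan2(*(P[b]-P[a])[1::-1])))
for p in((557,353),(555,345),(560,360),(516,322),(593,335)):print(p,p3(f,*J(*p)))
E
```

```text
clip [0.58484243 0.25012677 0.003     ] [0.50854893 0.22740462 0.003     ] [0.48395347 0.22734552 0.006     ] 16.58487420099224
[ 0.51864522  0.19935486 -0.00092085]
[[ 0.545   0.1115  0.018 ]
 [ 0.5255 -0.008   0.018 ]
 [ 0.7798  0.0701  0.018 ]
 [ 0.7609 -0.0463  0.018 ]]
-9.979060707716343
-9.229645336878203
80.75251101798338
80.76772457768233
0.23845622894149615 0.12106019793925772
[[ 0.6171  0.1393  0.036 ]
 [ 0.5816 -0.0575  0.036 ]
 [ 0.7238  0.1217  0.036 ]
 [ 0.6889 -0.0754  0.036 ]]
-9.386299360723694
-9.496918317956057
79.78926220711456
79.96519007909063
(557, 353) [0.57100283 0.04798235 0.07412531]
(555, 345) [0.57559271 0.04923608 0.07395943]
(560, 360) [0.56710035 0.04623609 0.07269969]
(516, 322) [0.5821121  0.06676002 0.14983184]
(593, 335) [0.57618844 0.02576359 0.14752811]
```

>>> apply_moves:
  targets:
    - [[0.68, 0.74, 0, 0, -1], [0.68, 0.74, 0, 0, -1], [0.68, 0.74, 0, 0, -1], [0.68, 0.74, 0, 0, -1], [0.68, 0.74, 0, 0, -1], [0.68, 0.74, 0, 0, -1], [0.68, 0.74, 0, 0, -1], [0.68, 0.74, 0, 0, -1]]

```text
clock: 0.82
eef_pos: [0.3826, -0.2337, 0.2482]
tool_rot: [0.986, 0.167, -0.0, -0.0]
ft_force: [1.2, -0.5, -0.1]
grip_width: 0.0
grasp_force: 0.0
```

>>> apply_moves:
  targets:
    - [[0.68, 0.74, 0, 0, -1], [0.68, 0.74, 0, 0, -1], [0.68, 0.74, 0, 0, -1], [0.68, 0.74, 0, 0, -1], [0.68, 0.74, 0, 0, -1], [0.68, 0.74, 0, 0, -1], [0.68, 0.74, 0, 0, -1], [0.68, 0.74, 0, 0, -1]]

```text
clock: 1.48
eef_pos: [0.6003, 0.0032, 0.2479]
tool_rot: [0.986, 0.167, -0.0, -0.0]
ft_force: [1.0, 0.2, 0.4]
grip_width: 0.0001
grasp_force: 0.0
```

>>> apply_moves:
  targets:
    - [[0.4, 0.4, 0, 0, -1], [0.4, 0.4, 0, 0, -1], [0, 0, -0.8, 0, -1], [0, 0, -0.8, 0, -1], [0, 0, -0.8, 0, -1], [0, 0, -0.4, 0, -1], [0, 0, -0.2, 0, -1], [0, 0, -0.2, 0, -1]]

```text
clock: 2.15
eef_pos: [0.6312, 0.0334, 0.1194]
tool_rot: [0.986, 0.167, -0.001, -0.0]
ft_force: [-0.6, -0.7, 3.0]
grip_width: 0.0001
grasp_force: 0.9
```

>>> apply_moves:
  targets:
    - [[0, 0, -0.2, 0, -1], [0, 0, -0.2, 0, -1], [0, 0, -0.2, 0, -1], [0, 0, -0.2, 0, -1], [0, 0, -0.1, 0, -1], [0, 0, -0.1, 0, -1]]

```text
clock: 2.65
eef_pos: [0.6312, 0.0334, 0.0798]
tool_rot: [0.986, 0.167, -0.0, -0.0]
ft_force: [-1.1, -0.0, 1.4]
grip_width: 0.0001
grasp_force: 0.9
```

>>> apply_moves:
  targets:
    - [[0, 0, -0.1, 0, -1], [0, 0, -0.1, 0, -1], [0, 0, -0.1, 0, -1], [0, 0, -0.05, 0, -1], [0, 0, -0.05, 0, -1], [0, 0, -0.03, 0, -1]]

```text
clock: 3.15
eef_pos: [0.6313, 0.0334, 0.063]
tool_rot: [0.986, 0.167, -0.0, -0.0]
ft_force: [-4.2, -0.2, 9.7]
grip_width: 0.0003
grasp_force: 4.8
```

>>> apply_moves:
  targets:
    - [[0, 0, -0.02, 0, -1], [0, 0, -0.02, 0, -1]]

```text
clock: 3.32
eef_pos: [0.6313, 0.0334, 0.063]
tool_rot: [0.986, 0.167, 0.0, -0.0]
ft_force: [-5.5, 0.3, 13.8]
grip_width: -0.0001
grasp_force: 6.7
```

>>> apply_moves:
  targets:
    - [[0, 0, 0.7, 0, -1], [0, 0, 0.8, 0, -1], [-0.76, 0.16, 0, 0, -1], [-0.76, 0.16, 0, 0, -1], [0, 0, -0.4, 0, -1], [0, 0, -0.2, 0, -1], [0, 0, 0, 0, -1]]

```text
clock: 3.9
eef_pos: [0.5697, 0.046, 0.0958]
tool_rot: [0.986, 0.167, -0.001, 0.0]
ft_force: [0.3, 0.1, -1.3]
grip_width: -0.0001
grasp_force: 0.0
```

Fingertips are at about 0.079; I'll feel for the pin top in 1 mm steps.

>>> apply_moves:
  targets:
    - [[0, 0, -0.03, 0, -1], [0, 0, -0.03, 0, -1], [0, 0, -0.03, 0, -1], [0, 0, -0.03, 0, -1]]

```text
clock: 4.23
eef_pos: [0.5715, 0.046, 0.0928]
tool_rot: [0.986, 0.166, 0.0, 0.0]
ft_force: [-0.2, -0.1, -0.0]
grip_width: -0.0002
grasp_force: 0.0
```

>>> apply_moves:
  targets:
    - [[0, 0, -0.03, 0, -1], [0, 0, 0, 0, -1]]

```text
clock: 4.4
eef_pos: [0.5713, 0.0461, 0.092]
tool_rot: [0.986, 0.167, 0.001, 0.0]
ft_force: [-0.4, 0.1, 2.2]
grip_width: 0.0
grasp_force: 1.2
```

>>> apply_moves:
  targets:
    - [[0, 0, -0.03, 0, -1], [0, 0, 0, 0, -1]]

```text
clock: 4.57
eef_pos: [0.5713, 0.0461, 0.092]
tool_rot: [0.986, 0.167, 0.001, 0.0]
ft_force: [-3.1, -0.8, 8.8]
grip_width: 0.0003
grasp_force: 4.3
```

>>> apply_moves:
  targets:
    - [[0, 0, 0.9, 0, -1], [0, 0, 1, 0, 0], [0, 0, 1, -1.3, 1], [-0.3, 0.5, 0.7, -1.3, 1], [-0.3, 0.6, 0.4, 0, 1], [-0.3, 0.6, 0, 0, 1], [0, 0, 0, 0, 1], [0, 0, 0, 0, 1]]

```text
clock: 5.23
eef_pos: [0.5343, 0.1152, 0.2507]
tool_rot: [0.989, 0.145, 0.0, 0.0]
ft_force: [0.8, -1.2, -0.1]
grip_width: 0.0833
grasp_force: 0.0
```

```bash
python3 - <<'E'
from h import *
im,d,K,T=snap("wrist","w0");print(T.round(3),K[0,0],get_obs()["eef_pos"])
for P in((.5845,.25,.003),(.484,.2273,.006),(.57,.046,.075)):print(proj("w0",np.array(P)))
cv2.imwrite("pics/w0b.png",cv2.resize(im,(800,600),interpolation=cv2.INTER_CUBIC))
E
```

```text
[[ 0.288 -0.908 -0.304  0.612]
 [-0.958 -0.273 -0.092  0.139]
 [ 0.     0.318 -0.948  0.377]
 [ 0.     0.     0.     1.   ]] 358.18883048324443 [0.5345332  0.11439875 0.25019093]
[167.6491108   77.61005691]
[169.9511081 179.4340969]
[372.97002372 165.78907029]
```

View pics/w0b.png

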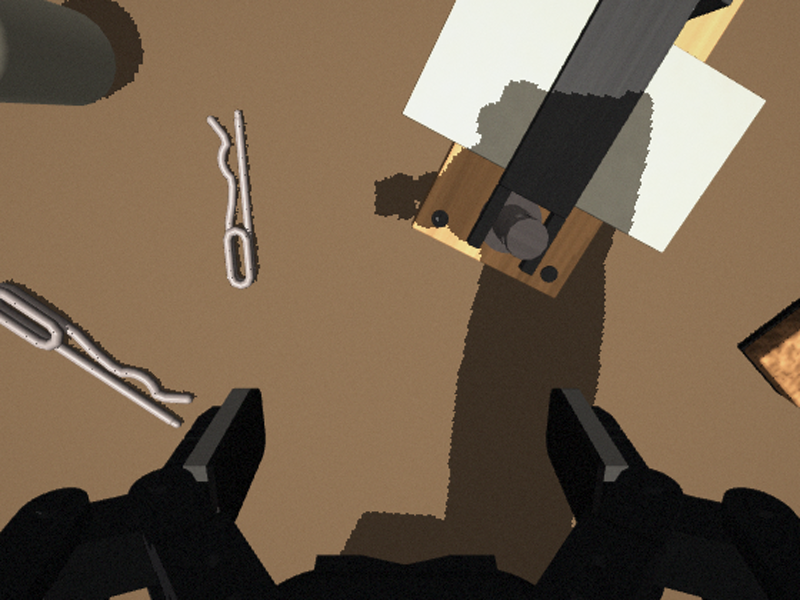

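The bar lies flat with its fork around the pin, whose top is at about (526,240) in the 800-wide view. The clip's tip is at (238,111), its leg base at (247,228) and the loop centre at (240,258).

```bash
python3 - <<'E'
from h import *
f="w0";S=lambda x,y:(x*.7-.15,y*.7-.15)
t=atz(f,*S(238,112),.003);g=atz(f,*S(248,226),.003);l=atz(f,*S(240,258),.009)
print(t,g,l,np.degrees(np.arctan2(*(t-g)[1::-1])))
print("pin",atz(f,*S(526,239),.075),p3(f,*S(526,240)))
P=[atz(f,*S(*p),.036) for p in((403,112),(663,251),(766,100))]
print(np.round(P,4));
print(np.degrees(np.arctan2(*(P[0]-P[1])[1::-1]))-90,np.degrees(np.arctan2(*(P[2]-P[1])[1::-1])))
m=(P[0]+P[1])/2;a=np.radians(-9.7);print(m-.03*np.array([np.cos(a),np.sin(a),0]))
E
```

```text
[0.58357131 0.25102023 0.003     ] [0.50704008 0.22893172 0.003     ] [0.4832952  0.22851026 0.009     ] 16.099245891412213
pin [0.56766461 0.04962302 0.075     ] [0.5673027  0.04982731 0.07643635]
[[ 0.616   0.1416  0.036 ]
 [ 0.5811 -0.0549  0.036 ]
 [ 0.6881 -0.0738  0.036 ]]
-10.066372792433654 -10.002804215621044
[0.56898547 0.04842267 0.036     ]
```

>>> apply_moves:
  targets:
    - [[-0.32, 0.71, 0, 0, 0.1], [-0.32, 0.71, 0, 0, 0.1], [-0.32, 0.71, -0.5, 0, 0.1], [-0.33, 0.7, -0.5, 0, 0.1], [0, 0, -1, 0, 0.1], [0, 0, -1, 0, 0.1], [0, 0, -1, 0, 0.1], [0, 0, -0.7, 0, 0.1]]

```text
clock: 5.95
eef_pos: [0.4942, 0.1877, 0.0582]
tool_rot: [0.985, 0.173, -0.005, -0.015]
ft_force: [-0.2, 0.2, -0.3]
grip_width: 0.0471
grasp_force: 0.0
```

>>> apply_moves:
  targets:
    - [[0, 0, 0, 0, 0.1], [0, 0, 0, 0, 0.1]]

```text
clock: 6.12
eef_pos: [0.4947, 0.1881, 0.0605]
tool_rot: [0.985, 0.173, -0.006, -0.015]
ft_force: [0.2, 0.1, 0.5]
grip_width: 0.0465
grasp_force: 0.0
```

```bash
python3 - <<'E'
from h import *
im,d,K,T=snap("wrist","w1");print(get_obs()["eef_pos"],get_obs()["grip_width"])
cv2.imwrite("pics/w1b.png",cv2.resize(im,(800,600),interpolation=cv2.INTER_CUBIC))
E
```

```text
[0.49663577 0.18890927 0.06258257] 0.04723958535004907
```

View pics/w1b.png

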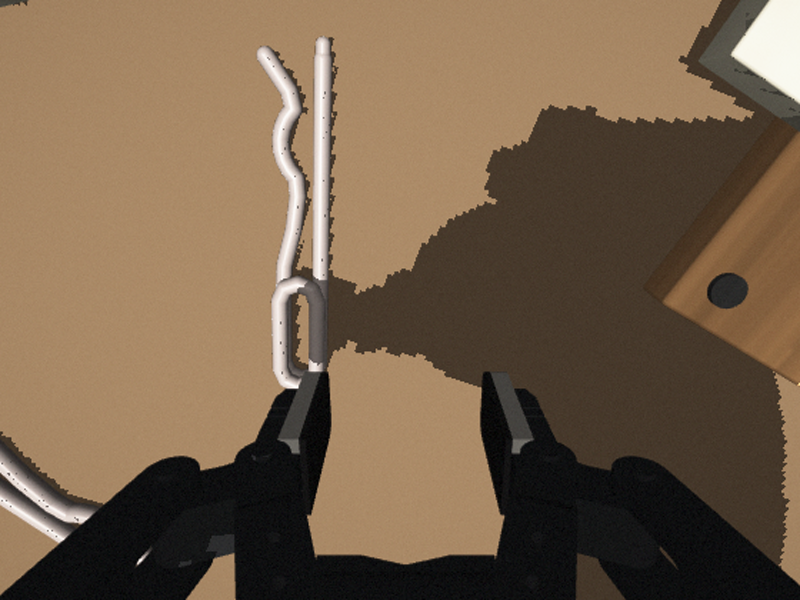

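The tool stopped short and to the right of the loop, which is at about (300,335). I'll read the settled state before correcting.

>>> apply_moves:
  targets:
    - [[0, 0, 0, 0, 0.1], [0, 0, 0, 0, 0.1]]

```text
clock: 6.33
eef_pos: [0.4982, 0.1899, 0.0647]
tool_rot: [0.985, 0.173, -0.0, -0.016]
ft_force: [0.4, -0.0, -0.2]
grip_width: 0.0471
grasp_force: 0.0
```

```bash
python3 - <<'E'
from h import *
o=get_obs()
for k in o: print(k,np.round(o[k],4))
M=R.from_quat(o["tool_rot"]).as_matrix();print(M.round(3),np.degrees(np.arctan2(M[1,0],M[0,0])))
f="w1";S=lambda x,y:(x*.7-.15,y*.7-.15)
print(atz(f,*S(323,42),.003),atz(f,*S(299,333),.012))
E
```

```text
clock 6.3333
joint_pos [ 0.3472  0.4528 -0.2013  0.9121  0.0317  3.1405]
joint_vel [ 0.0038 -0.0042 -0.0089 -0.004   0.0003  0.0002]
tau [-5.63000e-02 -4.21662e+01  2.05453e+01  1.22000e-02  9.86000e-02
 -6.00000e-04]
eef_pos [0.4982 0.1899 0.0647]
tool_rot [ 9.847e-01  1.733e-01 -5.000e-04 -1.600e-02]
ft_force [ 0.439  -0.0127 -0.1709]
ft_torque [-0.0493  0.0027 -0.0298]
grasp_force 0.0
grip_width 0.0471
[[ 0.94   0.341 -0.006]
 [ 0.341 -0.939  0.031]
 [ 0.005 -0.032 -0.999]] 19.956874070157177
[0.58347778 0.25121327 0.003     ] [0.48552857 0.2291281  0.012     ]
```

Joint 6 has reached its limit at 3.14, so the clip needs the half-turned grasp. I'll turn +180° while going back over the pin, where a second view from the opposite yaw will cancel the hand-eye error.

>>> apply_moves:
  targets:
    - [[0, 0, 1, 7.1, 1], [0, 0, 1, 7.1, 1], [0, 0, 1, 7.1, 1], [0.2, -0.3, 0.6, 7.1, 1], [0.2, -0.3, 0.6, 7.1, 1], [0.2, -0.3, 0.3, 7.1, 1], [0.2, -0.3, 0, 7.1, 1], [0.2, -0.3, 0, 7.1, 1]]

```text
clock: 7.0
eef_pos: [0.5378, 0.1293, 0.2464]
tool_rot: [0.782, 0.623, -0.007, -0.011]
ft_force: [0.6, -0.0, -0.8]
grip_width: 0.0856
grasp_force: 0.0
```

>>> apply_moves:
  targets:
    - [[0.2, -0.3, 0, 7.1, 1], [0.2, -0.3, 0, 7.1, 1], [0.2, -0.3, 0, 7.1, 1], [0.2, -0.3, 0, 7.1, 1], [0.2, -0.3, 0, 7.1, 1], [0.2, -0.3, 0, 7.1, 1], [0.2, -0.3, 0, 7.1, 1], [0, 0, 0, 7.1, 1]]

```text
clock: 7.67
eef_pos: [0.5938, 0.0433, 0.2444]
tool_rot: [0.392, 0.92, -0.014, -0.004]
ft_force: [-1.1, 0.2, 0.1]
grip_width: 0.0851
grasp_force: 0.0
```

>>> apply_moves:
  targets:
    - [[0, 0, 0, 7.1, 1], [0, 0, 0, 7.1, 1], [0, 0, 0, 7.1, 1], [0, 0, 0, 7.1, 1], [0, 0, 0, 7.1, 1], [0, 0, 0, 7.1, 1], [0, 0, 0, 7.1, 1], [0, 0, 0, 7.1, 1]]

```text
clock: 8.33
eef_pos: [0.5925, 0.0455, 0.2447]
tool_rot: [-0.094, 0.995, -0.016, 0.004]
ft_force: [-0.0, -0.2, 0.3]
grip_width: 0.0851
grasp_force: 0.0
```

>>> apply_moves:
  targets:
    - [[0, 0, 0, 3, 1], [0, 0, 0, 3, 1], [0, 0, 0, 0, 1]]

```text
clock: 8.58
eef_pos: [0.5925, 0.0455, 0.2447]
tool_rot: [-0.143, 0.99, -0.016, 0.004]
ft_force: [0.6, -0.2, -0.4]
grip_width: 0.0852
grasp_force: 0.0
```

```bash
python3 - <<'E'
from h import *
snap("wrist","w2");o=get_obs();print(o["eef_pos"],o["joint_pos"]);M=R.from_quat(o["tool_rot"]).as_matrix();print(M.round(3),np.degrees(np.arctan2(M[1,0],M[0,0])))
cv2.imwrite("pics/w2b.png",cv2.resize(load("w2")[0],(800,600),interpolation=cv2.INTER_CUBIC))
for f in("w0","w2","top0"):
    im,d,K,T=load(f);v,u=np.mgrid[:420,:560]
    q=np.stack([(u-K[0,2])/K[0,0]*d,(v-K[1,2])/K[1,1]*d,d,d*0+1],-1)@T.T
    m=(d>0)&(q[...,2]>.066)&(q[...,2]<.085)&(np.hypot(q[...,0]-.569,q[...,1]-.047)<.03)
    w=q[m];
    if len(w): print(f,m.sum(),w[:,:3].mean(0),w[:,:2].min(0),w[:,:2].max(0),(w[:,:2].min(0)+w[:,:2].max(0))/2)
E
```

```text
[0.59245987 0.04548653 0.24437351] [ 0.09159662  0.42454176  0.25516562  1.39162965 -0.03105427 -0.19341056]
[[-0.96  -0.281  0.013]
 [-0.281  0.959 -0.03 ]
 [-0.004 -0.032 -0.999]] -163.67562739127706
w0 756 [0.56851877 0.05051157 0.07518721] [0.55520395 0.03659819] [0.58061065 0.06216575] [0.5679073  0.04938197]
w2 773 [0.56686207 0.04874202 0.07548886] [0.55468479 0.03628471] [0.58045163 0.06190071] [0.56756821 0.04909271]
top0 82 [0.56889894 0.04584627 0.07422321] [0.55745623 0.03385731] [0.58055565 0.05683807] [0.56900594 0.04534769]
```

View pics/w2b.png

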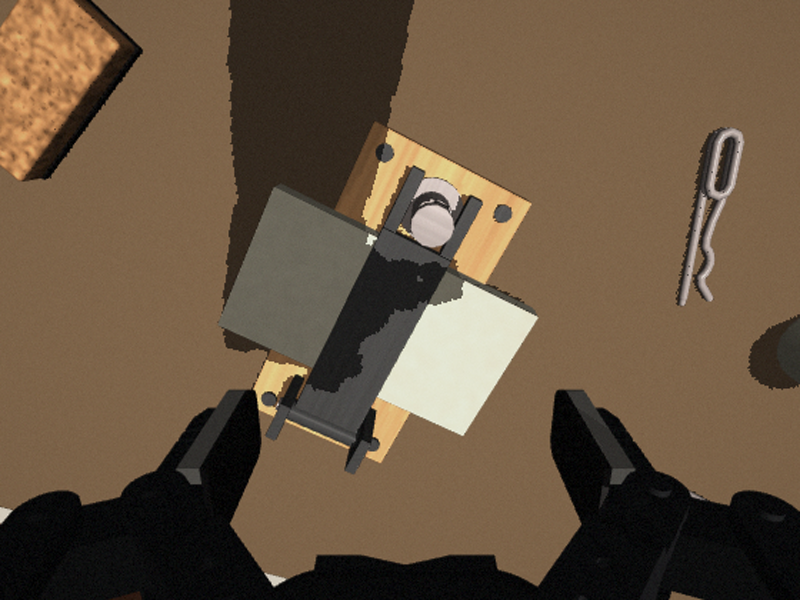

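The pin top sits at about (432,226), and its wrist-based position (0.5677, 0.0492) agrees at both yaws. The clip's loop centre is at (725,163), its tip at (682,302) and its leg base at (703,198). The panel corners are (538,317), (463,435), (276,185) and (219,325).

```bash
python3 - <<'E'
from h import *
f="w2";S=lambda x,y:(x*.7-.15,y*.7-.15)
t=atz(f,*S(682,302),.003);g=atz(f,*S(702,200),.003);l=atz(f,*S(725,163),.009)
print(t,g,l,np.degrees(np.arctan2(*(t-g)[1::-1])))
P=[atz(f,*S(*p),.036) for p in((538,317),(463,435),(276,185),(219,325))]
A=lambda a,b:np.degrees(np.arctan2(*(P[b]-P[a])[1::-1]))
print(A(0,1),A(2,3),A(2,0)-90,A(3,1)-90)
E
```

```text
[0.58259436 0.25182426 0.003     ] [0.50912747 0.23090873 0.003     ] [0.48220956 0.23075851 0.009     ] 15.891294244862216
-10.130139451094854 -10.019538868772724 -10.583420173230195 -9.99073013333117
```

>>> apply_moves:
  targets:
    - [[-0.46, 0.77, 0, 0, 0.1], [-0.46, 0.77, 0, 0, 0.1], [-0.46, 0.77, 0, 0, 0.1], [-0.46, 0.77, -0.2, 0, 0.1], [-0.46, 0.77, -0.2, 0, 0.1], [-0.46, 0.75, -0.2, 0, 0.1], [0, 0, -0.9, 0, 0.1], [0, 0, -1, 0, 0.1]]

```text
clock: 9.3
eef_pos: [0.4832, 0.233, 0.1455]
tool_rot: [-0.144, 0.989, -0.014, 0.007]
ft_force: [1.2, 0.3, -0.1]
grip_width: 0.0466
grasp_force: 0.0
```

>>> apply_moves:
  targets:
    - [[0, 0, -1, 0, 0.1], [0, 0, -1, 0, 0.1], [0, 0, 0, 0, 0.1], [0, 0, 0, 0, 0.1]]

```text
clock: 9.63
eef_pos: [0.4802, 0.2288, 0.0615]
tool_rot: [-0.142, 0.99, -0.016, 0.0]
ft_force: [0.1, -0.3, 1.0]
grip_width: 0.0469
grasp_force: 0.0
```

>>> apply_moves:
  targets:
    - [[0.04, 0.02, -0.5, 0, 0.1], [0, 0, -0.3, 0, 0.1], [0, 0, -0.15, 0, 0.1], [0, 0, -0.06, 0, 0.1], [0, 0, 0, 0, 0.1]]

```text
clock: 10.05
eef_pos: [0.4846, 0.2308, 0.0238]
tool_rot: [-0.142, 0.99, -0.015, 0.004]
ft_force: [0.2, 0.0, -0.2]
grip_width: 0.0471
grasp_force: 0.0
```

>>> apply_moves:
  targets:
    - [[0, 0, 0, 0, -0.3], [0, 0, 0, 0, -0.7], [0, 0, 0, 0, -1], [0, 0, 0, 0, -1], [0, 0, 0, 0, -1], [0, 0, 0, 0, -1]]

```text
clock: 10.55
eef_pos: [0.4842, 0.2307, 0.0236]
tool_rot: [-0.142, 0.99, -0.015, 0.004]
ft_force: [-0.8, -0.2, 5.1]
grip_width: 0.0166
grasp_force: 58.5
```

The loop should measure 20 mm, but the opening is 16.6 mm with an upward force. The tips are only on the loop's upper rounding, so I'll reopen and go lower.

>>> apply_moves:
  targets:
    - [[0, 0, 0, 0, -0.3], [0, 0, 0, 0, -0.1], [0, 0, -0.08, 0, -0.1], [-0.03, 0, -0.06, 0, -0.1], [0, 0, 0, 0, -0.1]]

```text
clock: 10.97
eef_pos: [0.4825, 0.2304, 0.0165]
tool_rot: [-0.142, 0.99, -0.016, 0.003]
ft_force: [-0.1, -0.7, 1.6]
grip_width: 0.0381
grasp_force: 1.0
```

```bash
python3 - <<'E'
from h import *
im,d,K,T=snap("wrist","w3");print(get_obs()["eef_pos"],get_obs()["ft_force"])
cv2.imwrite("pics/w3b.png",cv2.resize(im[150:420,130:430],None,fx=2.2,fy=2.2,interpolation=cv2.INTER_CUBIC))
E
```

```text
[0.48247491 0.23041128 0.01650465] [1.22297926 0.67114131 2.9932242 ]
```

View pics/w3b.png

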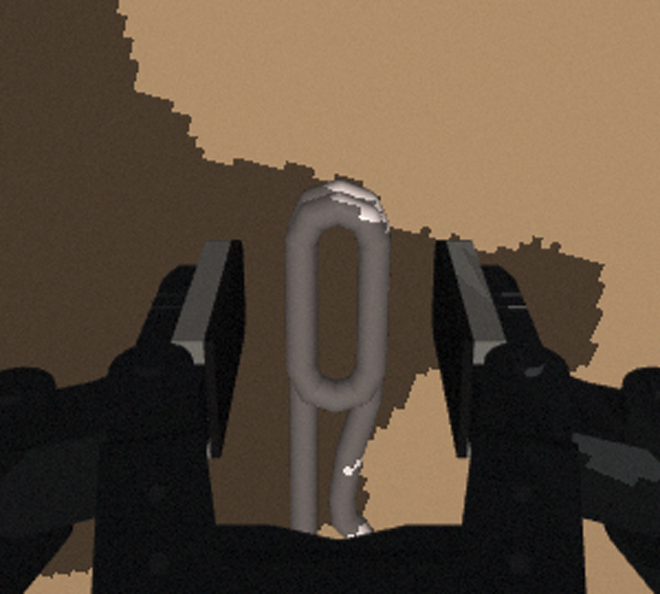

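The loop is centred well enough between the pads. Lift 1 mm and close.

>>> apply_moves:
  targets:
    - [[0, 0, 0.03, 0, -0.1], [0, 0, 0, 0, -0.4], [0, 0, 0, 0, -0.6], [0, 0, 0, 0, -1], [0, 0, 0, 0, -1], [0, 0, 0, 0, -1]]

```text
clock: 11.52
eef_pos: [0.4819, 0.2312, 0.0179]
tool_rot: [-0.143, 0.99, -0.015, 0.002]
ft_force: [-1.8, 2.9, 5.4]
grip_width: 0.018
grasp_force: 58.8
```

>>> apply_moves:
  targets:
    - [[0, 0, 0.3, 0, -1], [0, 0, 0.8, 0, -1], [0, 0, 1, 0, -1], [-0.15, -0.55, 0.3, -4.4, -1], [-0.15, -0.55, 0, -4.4, -1], [-0.15, -0.55, 0, -4.4, -1], [-0.15, -0.55, 0, -4.4, -1], [-0.15, -0.55, 0, -4.4, -1]]

```text
clock: 12.18
eef_pos: [0.451, 0.1187, 0.1129]
tool_rot: [0.051, 0.999, -0.017, -0.001]
ft_force: [0.1, 0.6, -0.9]
grip_width: 0.0179
grasp_force: 58.7
```

>>> apply_moves:
  targets:
    - [[-0.15, -0.55, 0, -4.4, -1], [-0.1, -0.4, 0, 0, -1], [0, 0, 0, 0, -1], [0, 0, 0, 0, -1], [0, 0, 0, 0, -1]]

```text
clock: 12.6
eef_pos: [0.4421, 0.0824, 0.1132]
tool_rot: [0.087, 0.996, -0.016, -0.001]
ft_force: [0.3, -0.5, -1.2]
grip_width: 0.0177
grasp_force: 58.8
```

```bash
python3 - <<'E'
from h import *
o=get_obs();print(o["eef_pos"]);M=R.from_quat(o["tool_rot"]).as_matrix();print(M.round(3),np.degrees(np.arctan2(M[1,0],M[0,0])),o["grip_width"])
for n in("side","top"):snap(n,n+"1")
snap("wrist","w4")
s=load("side1")[0];t=load("top1")[0];w=load("w4")[0]
for P in((.5677,.0492,.075),tuple(o["eef_pos"])):print(proj("side1",np.array(P)),proj("top1",np.array(P)))
u,v=proj("side1",np.array([.5,.06,.08])).astype(int);a=cv2.resize(s[v-45:v+45,u-65:u+65],None,fx=6,fy=6,interpolation=cv2.INTER_CUBIC);print("side",u-65,v-45)
cv2.imwrite("pics/s1b.png",a)
u,v=proj("top1",np.array([.52,.06,.08])).astype(int);b=cv2.resize(t[v-37:v+37,u-32:u+32],None,fx=8,fy=8,interpolation=cv2.INTER_CUBIC);print("top",u-32,v-37)
cv2.imwrite("pics/t1b.png",b)
E
```

```text
[0.44210551 0.08239574 0.11324217]
[[-0.985  0.174 -0.005]
 [ 0.174  0.984 -0.031]
 [-0.    -0.032 -0.999]] 169.98084731244305 0.017664510124512953
[276.29565232 217.13321183] [261.92871228 196.00071886]
[324.739046   223.35266193] [246.34974807 246.64122887]
side 237 179
top 225 177
```

View pics/s1b.png

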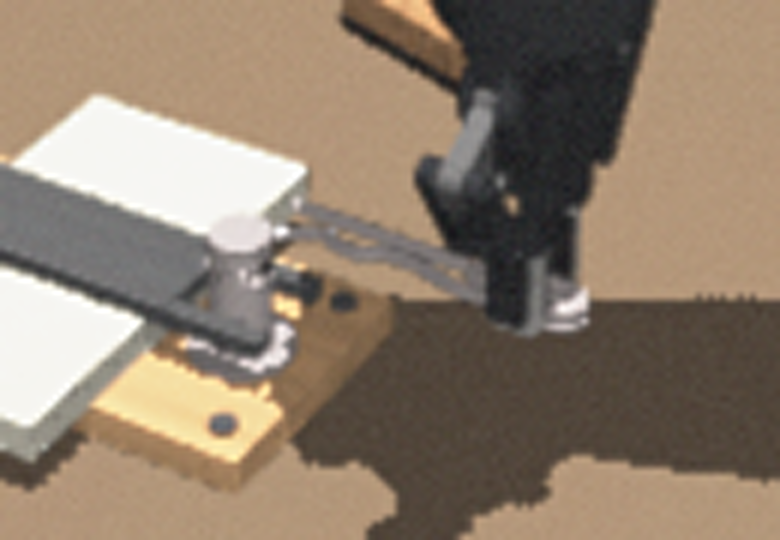

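The side view shows the clip level in the jaws, with the straight leg's tip near (297,203), just short of and above the pin, whose top centre is near (240,232). Next, the top crop.

View pics/t1b.png

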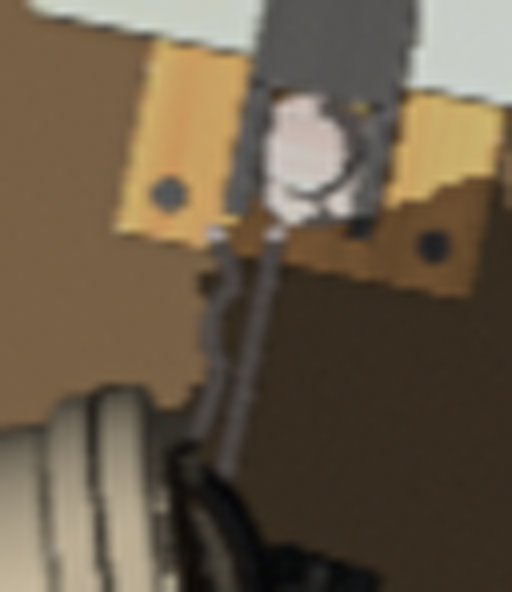

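```bash
python3 - <<'E'
from h import *
e=np.array([.4421,.0824,.1132]);a=np.radians(-10);X=np.array([np.cos(a),np.sin(a),0]);Y=np.array([-np.sin(a),np.cos(a),0])
for nm,x in(("tip",.104),("leg-base",.02)):
    P=e+X*x-Y*.007-[0,0,.0149]
    s=proj("side1",P);t=proj("top1",P);print(nm,P,"side crop",(s-[237,179]+.5)*6,"top crop",(t-[225,177]+.5)*8)
P=np.array([.5677,.0492,.075]);print("pin top crop",(proj("top1",P)-[225,177]+.5)*8,(proj("side1",P)-[237,179]+.5)*6)
E
```

```text
tip [0.54330447 0.05744694 0.0983    ] side crop [289.30590898 206.78597242] top crop [267.57231403 229.77444306]
leg-base [0.46058062 0.07203338 0.0983    ] side crop [487.29950246 275.63866323] top crop [214.05057449 498.27932026]
pin top crop [299.42969825 156.00575086] [238.77391391 231.79927098]
```

Relative to the pin the tip matches the prediction sideways (31 px against 31.8). The side view hints that the leg is 1–2 mm higher than assumed, so I'll check with the depth images.

```bash
python3 - <<'E'
from h import *
a=np.radians(-10);pin=np.array([.5677,.0492])
for f in("top1","side1"):
    im,d,K,T=load(f);v,u=np.mgrid[:420,:560]
    q=np.stack([(u-K[0,2])/K[0,0]*d,(v-K[1,2])/K[1,1]*d,d,d*0+1],-1)@T.T
    r=q[...,:2]-pin;X=r@[np.cos(a),np.sin(a)];Y=r@[-np.sin(a),np.cos(a)];Z=q[...,2]
    m=(d>0)&(X<-.02)&(X>-.09)&(abs(Y-.004)<.006)&(Z>.085)&(Z<.115)
    print(f,m.sum());o=np.argsort(X[m])[::4];print(np.c_[X[m][o],Y[m][o],Z[m][o]].round(4))
    print("Xmax",X[m].max())
    m=(d>0)&(np.hypot(X,Y)<.009)&(Z>.065)&(Z<.085);print("pin",np.median(X[m]),np.median(Y[m]),np.median(Z[m]),m.sum())
E
```

```text
top1 80
[[-8.980e-02  3.100e-03  1.032e-01]
 [-8.700e-02  1.300e-03  1.015e-01]
 [-8.410e-02 -5.000e-04  1.000e-01]
 [-8.180e-02 -0.000e+00  9.920e-02]
 [-7.930e-02  4.000e-04  9.980e-02]
 [-7.690e-02  9.000e-04  9.950e-02]
 [-7.450e-02  1.400e-03  1.003e-01]
 [-7.210e-02  1.700e-03  1.031e-01]
 [-6.970e-02  2.400e-03  9.900e-02]
 [-6.730e-02  2.900e-03  9.890e-02]
 [-6.490e-02  3.300e-03  1.001e-01]
 [-6.160e-02 -1.100e-03  1.017e-01]
 [-5.670e-02 -1.000e-04  1.007e-01]
 [-5.150e-02 -1.400e-03  9.700e-02]
 [-4.710e-02  1.900e-03  9.930e-02]
 [-4.470e-02  2.400e-03  9.900e-02]
 [-4.190e-02  3.000e-04  1.021e-01]
 [-3.700e-02  1.400e-03  9.930e-02]
 [-3.220e-02  2.400e-03  9.860e-02]
 [-2.690e-02  8.000e-04  1.011e-01]]
Xmax -0.024101166635801686
pin -2.464521035807398e-05 0.000372491933885641 0.07515691594944118 39
side1 71
[[-0.0888  0.0058  0.1036]
 [-0.0859  0.0049  0.0993]
 [-0.0836  0.0051  0.0986]
 [-0.0806  0.0043  0.0969]
 [-0.077   0.0024  0.0999]
 [-0.0734  0.0007  0.1002]
 [-0.0708  0.0051  0.1019]
 [-0.0679  0.0044  0.1031]
 [-0.0638  0.006   0.0999]
 [-0.0579  0.0046  0.0968]
 [-0.0561  0.006   0.1024]
 [-0.0512  0.002   0.0983]
 [-0.0482  0.0014  0.0995]
 [-0.0442 -0.001   0.0993]
 [-0.0412  0.0027  0.0977]
 [-0.0375  0.0009  0.1008]
 [-0.0343  0.0043  0.1016]
 [-0.0282  0.0028  0.0986]]
Xmax -0.025481809370572966
pin -0.0006043916521462718 0.0010161306104538217 0.07485439659951859 28
```

>>> apply_moves:
  targets:
    - [[-0.02, -0.1, -0.3, 0, -1], [0, 0, -0.4, 0, -1], [0, 0, -0.24, 0, -1], [0, 0, 0, 0, -1], [0, 0, 0, 0, -1]]

```text
clock: 13.17
eef_pos: [0.4408, 0.0787, 0.0755]
tool_rot: [0.087, 0.996, -0.016, -0.002]
ft_force: [-0.3, 0.2, -0.7]
grip_width: 0.0178
grasp_force: 58.8
```

>>> apply_moves:
  targets:
    - [[0.1, -0.018, 0, 0, -1], [0.1, -0.018, 0, 0, -1], [0.05, -0.009, 0, 0, -1], [0.025, -0.004, 0, 0, -1], [0.025, -0.005, 0, 0, -1], [0, 0, 0, 0, -1]]

```text
clock: 13.67
eef_pos: [0.4536, 0.0761, 0.0761]
tool_rot: [0.087, 0.996, -0.016, -0.001]
ft_force: [-0.0, 0.2, -1.0]
grip_width: 0.0175
grasp_force: 58.8
```

>>> apply_moves:
  targets:
    - [[0.025, -0.005, 0, 0, -1], [0.025, -0.004, 0, 0, -1], [0, 0, 0, 0, -1]]

```text
clock: 13.92
eef_pos: [0.4554, 0.0758, 0.076]
tool_rot: [0.087, 0.996, -0.016, -0.001]
ft_force: [1.1, -1.0, -0.6]
grip_width: 0.0175
grasp_force: 58.8
```

>>> apply_moves:
  targets:
    - [[0.025, -0.004, 0, 0, -1], [0.025, -0.005, 0, 0, -1], [0, 0, 0, 0, -1]]

```text
clock: 14.17
eef_pos: [0.4574, 0.0755, 0.0759]
tool_rot: [0.087, 0.996, -0.016, -0.001]
ft_force: [0.3, 0.4, -2.2]
grip_width: 0.0177
grasp_force: 58.8
```

>>> apply_moves:
  targets:
    - [[0.025, -0.004, 0, 0, -1], [0.025, -0.004, 0, 0, -1], [0, 0, 0, 0, -1]]

```text
clock: 14.42
eef_pos: [0.4595, 0.0751, 0.0759]
tool_rot: [0.087, 0.996, -0.016, -0.001]
ft_force: [0.0, 0.0, -2.0]
grip_width: 0.0171
grasp_force: 58.8
```

>>> apply_moves:
  targets:
    - [[0.025, -0.004, 0, 0, -1], [0.025, -0.004, 0, 0, -1], [0, 0, 0, 0, -1]]

```text
clock: 14.67
eef_pos: [0.4615, 0.0749, 0.0759]
tool_rot: [0.087, 0.996, -0.016, -0.001]
ft_force: [-0.4, 1.0, -1.7]
grip_width: 0.018
grasp_force: 58.7
```

>>> apply_moves:
  targets:
    - [[0.025, -0.004, 0, 0, -1], [0.025, -0.004, 0, 0, -1], [0, 0, 0, 0, -1]]

```text
clock: 14.92
eef_pos: [0.4634, 0.0746, 0.0759]
tool_rot: [0.087, 0.996, -0.016, -0.001]
ft_force: [0.8, 1.4, -1.4]
grip_width: 0.0178
grasp_force: 58.7
```

>>> apply_moves:
  targets:
    - [[0.025, -0.004, -0.008, 0, -1], [0.025, -0.004, 0, 0, -1], [0.025, -0.004, 0, 0, -1], [0.025, -0.004, 0, 0, -1], [0, 0, 0, 0, -1]]

```text
clock: 15.33
eef_pos: [0.4675, 0.0738, 0.0756]
tool_rot: [0.087, 0.996, -0.016, -0.001]
ft_force: [0.1, 1.6, -0.4]
grip_width: 0.0178
grasp_force: 58.7
```

>>> apply_moves:
  targets:
    - [[0.025, -0.004, 0, 0, -1], [0.025, -0.004, 0, 0, -1], [0.025, -0.004, 0, 0, -1], [0.025, -0.004, 0, 0, -1], [0, 0, 0, 0, -1]]

```text
clock: 15.75
eef_pos: [0.4705, 0.0732, 0.0753]
tool_rot: [0.087, 0.996, -0.016, -0.002]
ft_force: [-3.3, 2.1, -0.7]
grip_width: 0.0178
grasp_force: 58.7
```

>>> apply_moves:
  targets:
    - [[0.025, -0.004, 0, 0, -1], [0.025, -0.004, 0, 0, -1], [0.025, -0.004, 0, 0, -1], [0.025, -0.004, 0, 0, -1], [0, 0, 0, 0, -1]]

```text
clock: 16.17
eef_pos: [0.4734, 0.0729, 0.0749]
tool_rot: [0.087, 0.996, -0.016, -0.003]
ft_force: [-4.2, 3.9, -0.7]
grip_width: 0.0175
grasp_force: 58.7
```

>>> apply_moves:
  targets:
    - [[0.025, -0.002, 0, 0, -1], [0.025, -0.002, 0, 0, -1], [0.025, -0.002, 0, 0, -1], [0, 0, 0, 0, -1]]

```text
clock: 16.5
eef_pos: [0.477, 0.073, 0.0751]
tool_rot: [0.087, 0.996, -0.015, -0.003]
ft_force: [-4.0, 4.1, -0.6]
grip_width: 0.0174
grasp_force: 58.6
```

>>> apply_moves:
  targets:
    - [[0.025, -0.004, 0, 0, -1], [0.025, -0.004, 0, 0, -1], [0.025, -0.004, 0, 0, -1], [0, 0, 0, 0, -1]]

```text
clock: 16.83
eef_pos: [0.4811, 0.0727, 0.0754]
tool_rot: [0.087, 0.996, -0.015, -0.002]
ft_force: [-2.0, 4.6, -1.5]
grip_width: 0.0174
grasp_force: 59.7
```

>>> apply_moves:
  targets:
    - [[0.025, -0.006, 0, 0, -1], [0.025, -0.006, 0, 0, -1], [0.025, -0.006, 0, 0, -1], [0, 0, 0, 0, -1]]

```text
clock: 17.17
eef_pos: [0.4847, 0.0723, 0.0756]
tool_rot: [0.086, 0.996, -0.015, -0.001]
ft_force: [-1.0, 5.2, -1.2]
grip_width: 0.0171
grasp_force: 59.7
```

>>> apply_moves:
  targets:
    - [[0.025, -0.005, 0, 0, -1], [0.025, -0.005, 0, 0, -1], [0.025, -0.005, 0, 0, -1], [0, 0, 0, 0, -1]]

```text
clock: 17.5
eef_pos: [0.4875, 0.0717, 0.0756]
tool_rot: [0.086, 0.996, -0.015, -0.001]
ft_force: [-0.4, 5.1, -0.6]
grip_width: 0.0175
grasp_force: 59.8
```

>>> apply_moves:
  targets:
    - [[0.025, -0.004, 0, 0, -1], [0.025, -0.004, 0, 0, -1], [0.025, -0.004, 0, 0, -1], [0, 0, 0, 0, -1]]

```text
clock: 17.83
eef_pos: [0.4912, 0.0711, 0.0758]
tool_rot: [0.087, 0.996, -0.015, -0.0]
ft_force: [-0.1, 4.6, -1.1]
grip_width: 0.0175
grasp_force: 59.8
```

>>> apply_moves:
  targets:
    - [[0.025, -0.005, 0, 0, -1], [0.025, -0.005, 0, 0, -1], [0.025, -0.005, 0, 0, -1], [0, 0, 0, 0, -1]]

```text
clock: 18.17
eef_pos: [0.4955, 0.0699, 0.0763]
tool_rot: [0.087, 0.996, -0.015, 0.001]
ft_force: [3.5, 3.7, -1.9]
grip_width: 0.0177
grasp_force: 59.7
```

>>> apply_moves:
  targets:
    - [[0.025, -0.005, 0, 0, -1], [0.025, -0.005, 0, 0, -1], [0.025, -0.005, 0, 0, -1], [0, 0, 0, 0, -1]]

```text
clock: 18.5
eef_pos: [0.497, 0.0688, 0.0758]
tool_rot: [0.087, 0.996, -0.016, -0.0]
ft_force: [3.6, 4.2, -0.6]
grip_width: 0.018
grasp_force: 59.8
```

>>> apply_moves:
  targets:
    - [[0.025, -0.005, 0, 0, -1], [0.025, -0.005, 0, 0, -1], [0, 0, 0, 0, -1]]

```text
clock: 18.75
eef_pos: [0.4982, 0.0683, 0.0755]
tool_rot: [0.087, 0.996, -0.016, -0.001]
ft_force: [1.8, 4.5, -0.9]
grip_width: 0.0175
grasp_force: 59.8
```

>>> apply_moves:
  targets:
    - [[0.025, -0.005, 0, 0, -1], [0, 0, 0, 0, -1]]

```text
clock: 18.92
eef_pos: [0.4984, 0.0683, 0.0753]
tool_rot: [0.087, 0.996, -0.016, -0.002]
ft_force: [-1.0, 5.3, -1.1]
grip_width: 0.0177
grasp_force: 59.8
```

>>> apply_moves:
  targets:
    - [[0.015, 0.008, 0, 0, -1], [0, 0.005, 0, 0, -1], [0, 0, 0, 0, -1]]

```text
clock: 19.17
eef_pos: [0.4987, 0.0688, 0.0752]
tool_rot: [0.087, 0.996, -0.016, -0.002]
ft_force: [-2.0, 5.2, 0.3]
grip_width: 0.0179
grasp_force: 59.9
```

>>> apply_moves:
  targets:
    - [[0, 0, 0, 0, -0.4], [0, 0, 0, 0, 0], [0, 0, 0, 0, 0.1], [0, 0, 0, 0, 0.1], [0, 0, 0.3, 0, 0.1], [0, 0, 0.6, 0, 0.1], [-0.3, 0, 0.8, 0, 0.1], [-0.6, 0.2, 0.7, 0, 0.1]]

```text
clock: 19.83
eef_pos: [0.4656, 0.0756, 0.1728]
tool_rot: [0.089, 0.996, -0.016, -0.0]
ft_force: [0.3, 0.7, 1.6]
grip_width: 0.0467
grasp_force: 0.0
```

>>> apply_moves:
  targets:
    - [[-0.5, 0, 0.5, 0, 0.1], [0, 0, 0, 0, 0.1], [0, 0, 0, 0, 0.1]]

```text
clock: 20.08
eef_pos: [0.4444, 0.0766, 0.1931]
tool_rot: [0.087, 0.996, -0.016, 0.001]
ft_force: [-0.7, 0.7, -0.6]
grip_width: 0.0469
grasp_force: 0.0
```

```bash
python3 - <<'E'
from h import *
o=get_obs();print(o["eef_pos"],o["ft_force"])
snap("side","side2");snap("top","top2")
s=load("side2")[0];t=load("top2")[0]
a=cv2.resize(s[180:260,230:350],None,fx=5,fy=5,interpolation=cv2.INTER_CUBIC)
b=cv2.resize(t[180:260,235:285],None,fx=5,fy=5,interpolation=cv2.INTER_CUBIC)
b=cv2.resize(t[165:245,242:282],None,fx=5,fy=5,interpolation=cv2.INTER_CUBIC)
cv2.imwrite("pics/f.png",np.hstack([a,b]))
f="top2"
im,d,K,T=load("side2");v,u=np.mgrid[:420,:560];an=np.radians(-10)
q=np.stack([(u-K[0,2])/K[0,0]*d,(v-K[1,2])/K[1,1]*d,d,d*0+1],-1)@T.T
r=q[...,:2]-[.5677,.0492];X=r@[np.cos(an),np.sin(an)];Y=r@[-np.sin(an),np.cos(an)];Z=q[...,2]
m=(d>0)&(X<-.015)&(X>-.12)&(abs(Y)<.03)&(Z>.045)&(Z<.09);print(m.sum(),X[m].min(),X[m].max(),np.median(Y[m]),np.median(Z[m]),np.polyfit(X[m],Z[m],1),np.polyfit(X[m],Y[m],1))
E
```

```text
[0.44435394 0.07658058 0.19308209] [-0.72322672  0.6597205  -0.63733344]
245 -0.0934554990659972 -0.01506522504694753 0.010556580068673658 0.05707674990833744 [0.02362912 0.0576272 ] [-0.0547472   0.00598306]
```

View pics/f.png

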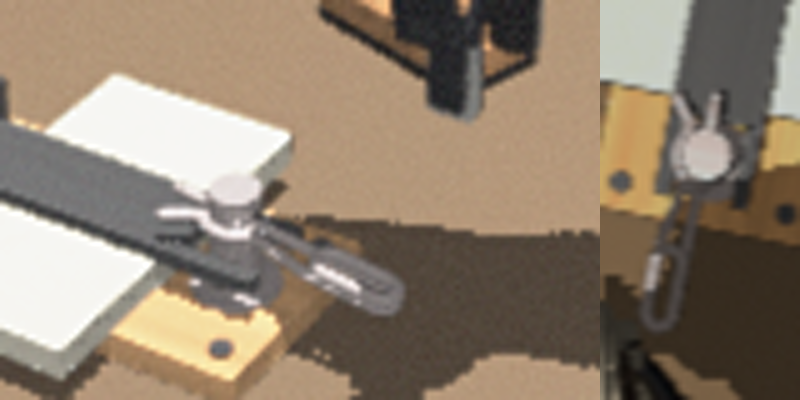

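The bar is down and the leg passes through the pin, with the curved side wrapped round it. The rear end is at x = −93.5 mm against −94 mm expected, so the clip is home. I'll check its roll quickly before handing in.

```bash
python3 - <<'E'
from h import *
an=np.radians(-10)
for f in("side2","top2"):
    im,d,K,T=load(f);v,u=np.mgrid[:420,:560]
    q=np.stack([(u-K[0,2])/K[0,0]*d,(v-K[1,2])/K[1,1]*d,d,d*0+1],-1)@T.T
    r=q[...,:2]-[.5677,.0492];X=r@[np.cos(an),np.sin(an)];Y=r@[-np.sin(an),np.cos(an)];Z=q[...,2]
    m=(d>0)&(X<-.055)&(X>-.1)&(abs(Y-.007)<.014)&(Z>.05)&(Z<.09)
    A=np.c_[X[m],Y[m],np.ones(m.sum())];c=np.linalg.lstsq(A,Z[m],rcond=None)[0];print(f,m.sum(),c)
    for lo,hi in((-.006,0),(0,.007),(.007,.014),(.014,.02)):
        k=m&(Y>lo)&(Y<hi);print(lo,k.sum(),Z[k].max() if k.any() else 0)
E
```

```text
side2 133 [ 0.08971367 -0.08467795  0.06380008]
-0.006 2 0.05976688522173712
0 62 0.06403332315767896
0.007 11 0.05971219990035492
0.014 58 0.06212950341161594
top2 78 [ 0.10528825 -0.06238095  0.0663576 ]
-0.006 23 0.0628003212151862
0 18 0.06383774664004371
0.007 26 0.06402823879499708
0.014 11 0.06048461434274843
```

Pitch and roll both come out at about 0.1 rad, well inside the 0.25 limit. Handing in.

```bash
python3 -c "
from h import *
print(order.job_done())"
```

```text
the job is handed in; nothing more can be done
None
```

The job is handed in at about 20 s of the 64 s allowed: the bar is down on the panel, and the clip's leg is through the pin and snapped home within about 1 mm by the side camera. The clip is released, the bystanders were left alone, and no verdict came back.

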